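# Third hand for the last side of a picture frame

### The job

A small wooden picture frame lies on the assembly board with three sides joined; close it with its fourth side, the longer of the two loose wooden bars on the table. Pick that bar up, lay it flat on the board across the two open ends of the frame, its own ends even with the outside of the frame, and press it squarely against both of them, leaving no gap at either, with a gentle, steady push of about 10 newtons so that a colleague can drive the screws. Keep the push steady for two seconds and do not let go: the program finishes while still holding the bar pressed there; leave the shorter bar, the glass tumbler and the screwdriver where they lie.

Things in the scene. Friction and masses are not known exactly. Their poses are not given: they have to be found in the camera images.
- rail: the bar to fit: the longer loose wooden bar, 190 long x 26 wide x 25 mm high (a 1.5 mm bead along the top is looks only), about 0.06 to 0.13 kg, lying flat on the table. Origin at the centre of its underside; x along its length, y across it, z up. Its two ends are alike, either way round fits.
- frame: three-sided wooden frame on the board: 190 wide, 25 mm high: side bars 156 long, 26 wide, centre lines at y = +-82 mm, joined at the far end by a cross bar; near end open (138 wide inside). Origin on the board's top, midway between the two open end faces, in their plane. x points from the open end into the frame, the way to push; y across, z up. Slides along its x only; the origin moves too.
- board: plywood board fixed to the table, 320 (x) x 250 (y) x 12 mm high; origin at the centre of its underside, axes parallel to the frame's. Frame origin at rest: x = -60, y = 0, z = 12 mm, so 100 mm of bare board lies before the open ends. A 30 mm high stop stands behind the frame; 14 mm high strips lie outside its sides from x = 0 to 110 mm.
- short_rail: bystander: a shorter wooden bar, 120 x 26 x 25 mm, from another frame; origin at the centre of its underside, x along its length. Leave it.
- tumbler: bystander: glass tumbler standing on the table, 72 mm across, 85 mm high; origin at the centre of its base. Leave it.
- screwdriver: bystander: a screwdriver lying on the table, about 200 mm long along its x; origin under its middle. Leave it.
- seat (a point): point on the frame, moving with it, 13 mm in front of its open ends on the board's top: the fitted bar's origin belongs here, bar's length along y. Axes as the frame's. Rubber buffers behind the frame act as a spring: the frame gives 1 mm for every 2 N of push (5 mm at 10 N, stops dead at 13 mm) and comes back when the push ends.
There are look-alikes about, which are no part of the job. Leave any turquoise look-alike of the rail alone.

How it is judged:
By the outcome, as a careful person would: the job done as asked, in the order asked, and still so for the second after the job is handed in, while the arm keeps its last pose, push and grip.
It also fails if it takes over 48 s, if anything falls off the work surface, if the arm or the gripper's body presses on something with over 40 N, if the wrist force passes 120 N, or if a joint passes its speed limit or range.

### The arm

A 6-joint arm with a two-finger parallel gripper is mounted at the origin on the work surface. World frame = base frame: x ahead of the robot, y to its left, z up, the work surface at z = 0. Lengths are in m, angles in degrees, forces in N, time in s.
With the tool pointing down it reaches from about 0.4 to 0.825 m from the base axis. Payload 7 kg.
Tool frame: the origin (TCP) lies midway between the tips of the shut fingers; the grasp point (between the pads) lies 19 mm behind it; z points along the fingers, y is the line along which they close (so a half turn about z gives the same grasp; the last joint's range is limited). The gripper opens to 85 mm and grips with 20 to 120 N. Pads are 22 mm wide; open, the fingers measure 114 mm over their backs; the gripper's body (76 mm by 85 mm) begins 54 mm behind the grasp point. The pads swing forward as they close: fully open they stand 13 mm farther back than shut.
Start: joints at [-50.644, 20.546, 0.682, 0, -70.136, -16.507], TCP at [0.262, -0.622, 0.231] pointing down, gripper open.
Joint ranges: [-176.03, 176.03], [-82.01, 121.73], [-58.28, 71.71], [-173.87, 95.51], [-174.79, -0.11], [-173.66, 173.66]. Speed limits (degrees/s): [136.94, 136.94, 172.46, 180, 180, 180].

### API

Orientations are given as [roll, pitch, yaw] about the fixed x, y, z axes, in that order (R = Rz(yaw) Ry(pitch) Rx(roll)).
In Python, from workcell import bot, eyes gives the robot as it stands. The module is installed in compiled form; this text tells all that it offers.
- The arm moves only by the shell command python3 -m handwheel 'ROWS' [OPENING] [FORCE]. ROWS is JSON, a list of rows, each an object of numbers: "dx", "dy", "dz": the shift along the tool's x, y, z scaled (see below); "wx", "wy", "wz": the turn, a rotation vector about the tool's x, y, z scaled (see below). A call has exactly 8 rows; each row is the pose to reach, as a shift and turn from the pose commanded when the call began, along the tool's axes at that moment, turning the shorter way round; what a row does not reach only later rows make up. The controller multiplies each number of a shift by 0.3 m and each number of a turn by pi rad. A row lasts 1/8 s, in which the tool goes at most 62.5 mm and 10.7 degrees, less where a joint would pass 70% of its speed; a pose out of reach is approached as far as the arm can. A call with a number of a shift or a turn outside -1 to 1 is refused whole. A call with a gripper value outside its range is refused whole. OPENING is the opening, from -1 (shut) to 1 (fully open), set as the call begins (- or left out, the last holds). The fingers move at their own pace and stop on an object; FORCE is the grip in N (left out, the last holds). Time passes only in rows, so rows that repeat a pose let the fingers close, or fill a call up. It gives the time, the measured TCP pose, the force, the opening and the grip force at its end, in the units of the state.
- bot.get_obs(): the state, without advancing time (a new reading comes with each control period).
- eyes.camera(name): name is "side" or "top" or "wrist"; returns (picture, depth): 384x512x3 uint8, red, green, blue; 384x512 float32, m along the optical axis (not along the pixel's ray), 0 where there is no reading.
- eyes.calibration(name): a dict with "intrinsics" (3x3 intrinsics, pixels), "cam_to_world" (4x4, takes a point from camera to world coordinates). Camera axes: x right, y up, looking along -z (the intrinsics and any distortion apply to the point x, -y, -z); pixel columns grow to the right and rows downward; lengths in m; the calibration is good to about 2 mm. A picture is of the moment at which its call begins: read the wrist's pose just before it. calibration takes no time and is no camera call; for the wrist camera it gives the pose at the moment of the call.
- bot.close_job(): hands the job in; it is judged then, once.
The state is a dict: "clock": time; "joints": joint angles; "qvel": joint speeds; "joint_efforts": joint torques, N m; "tool_pos": TCP position; "tool_rot": TCP orientation; "ft_force": force on the tool from outside, world axes, zero at the start; "torque": the same for the moment, N m; "width": finger opening in m; "grip_force": force on a finger pad.
Only numpy, scipy, OpenCV 4.12 (cv2) and the standard library are available. Lean on these libraries where they do the work, as an engineer would, in place of code of your own. Each camera call takes 0.05 s, during which the arm holds its last target. There are 200 camera calls.

## Working session

There is one attempt and no reset: what is moved stays moved. The work goes in short steps, Python scripts to look and compute and a shell command to move; the robot and the scene stay as the last step left them, time stands still between calls to the robot, and variables do not carry over. Pictures are saved under pics/ and viewed, at most 10 in all, crops included, and the job is handed in when it is done.

```bash
mkdir -p pics
cat > h.py <<'E'
import numpy as np, cv2
from workcell import bot, eyes
from scipy.spatial.transform import Rotation as R
def pt(c,d,u,v):
    K=np.array(c["intrinsics"]);z=d[int(round(v)),int(round(u))]
    p=np.array([(u-K[0,2])/K[0,0]*z,-(v-K[1,2])/K[1,1]*z,-z,1]);return (np.array(c["cam_to_world"])@p)[:3]
def cloud(c,d):
    K=np.array(c["intrinsics"]);v,u=np.mgrid[:d.shape[0],:d.shape[1]]
    P=np.stack([(u-K[0,2])/K[0,0]*d,-(v-K[1,2])/K[1,1]*d,-d,np.ones_like(d)],-1)
    return (P@np.array(c["cam_to_world"]).T)[...,:3]
E
python3 - <<'E'
from h import *
for n in("top","side"):
    c=eyes.calibration(n);p,d=eyes.camera(n);np.savez(n,p=p,d=d,K=c["intrinsics"],T=c["cam_to_world"])
    cv2.imwrite(f"pics/{n}.png",cv2.resize(p[...,::-1],(800,600)) if n=="top" else p[...,::-1])
    print({k:np.round(v,3).tolist() for k,v in c.items()})
print(bot.get_obs())
E
```

```text
{'intrinsics': [[377.296, 0.0, 252.699], [0.0, 377.296, 198.29], [0.0, 0.0, 1.0]], 'cam_to_world': [[-0.022, 0.995, -0.099, 0.423], [-1.0, -0.022, 0.008, -0.099], [0.006, 0.1, 0.995, 1.066], [0.0, 0.0, 0.0, 1.0]]}
{'intrinsics': [[358.269, 0.0, 255.774], [0.0, 358.269, 190.557], [0.0, 0.0, 1.0]], 'cam_to_world': [[0.667, 0.55, -0.502, 0.111], [-0.745, 0.509, -0.431, -0.46], [0.018, 0.662, 0.75, 0.678], [0.0, 0.0, 0.0, 1.0]]}
{'clock': 0.1, 'joints': array([-5.06436128e+01,  2.05882165e+01,  6.38895827e-01, -1.85708899e-02,
       -7.01363683e+01, -1.65089637e+01]), 'qvel': array([ 0.03702655, -0.04597093,  0.08833629,  0.17209037,  0.14505249,
       -0.09136603]), 'joint_efforts': array([-2.01768387e-03, -5.84766054e+01,  2.94109440e+01,  6.95450261e+00,
       -3.18046950e-03, -4.88317056e-06]), 'tool_pos': array([ 0.26191916, -0.62163731,  0.23044379]), 'tool_rot': array([ 1.79912882e+02, -7.61321006e-03, -1.57158894e+02]), 'ft_force': array([ 0.10854473, -0.77806099, -0.39478136]), 'torque': array([ 0.02680601,  0.02503768, -0.0200642 ]), 'grip_force': 0.0, 'width': 0.0849896674662046}
```

View pics/top.png

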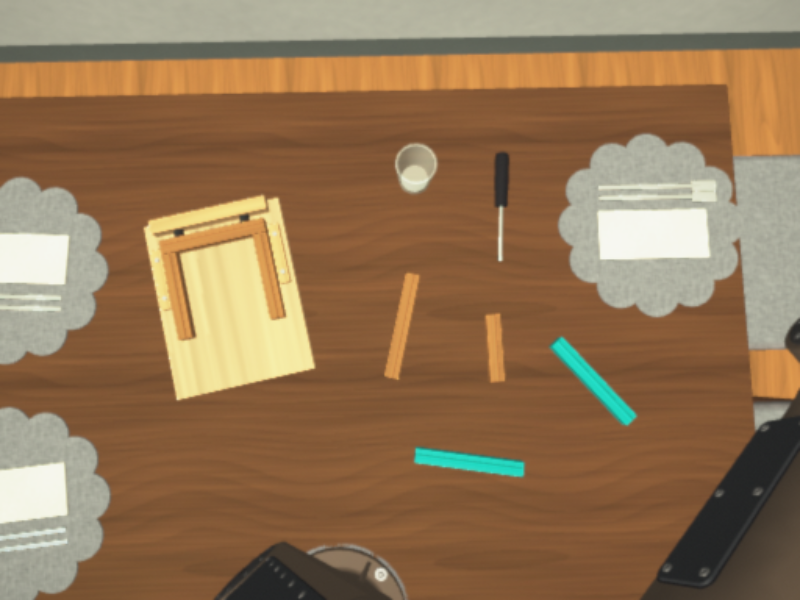

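View pics/side.png

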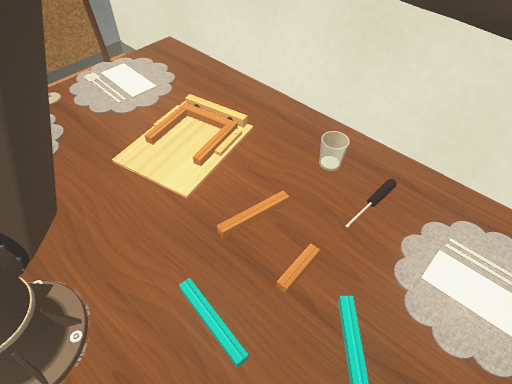

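The top view shows the rail running from (412,274) to (392,378). The short bar is at (495,347), and the frame's open ends are at (187,338) and (277,318) with the board's near edge below them. Next I'll measure these from the cloud.

```bash
cat > m.py <<'E'
from h import *
z=np.load("top.npz");c=dict(intrinsics=z["K"],cam_to_world=z["T"]);d=z["d"];P=cloud(c,d)
def box(u0,v0,u1,v1,lo,hi,name):
    s=1.5625;u0,v0,u1,v1=[int(a/s) for a in(u0,v0,u1,v1)]
    Q=P[v0:v1,u0:u1].reshape(-1,3);Q=Q[(Q[:,2]>lo)&(Q[:,2]<hi)]
    (cx,cy),(w,h),a=cv2.minAreaRect((Q[:,:2]*1000).astype(np.float32))
    b=cv2.boxPoints(((cx,cy),(w,h),a))
    print(name,len(Q),"c",cx,cy,"wh",w,h,"a",a,"z",np.median(Q[:,2]),np.round(b).tolist());return Q
box(375,260,430,390,.015,.04,"rail")
box(475,305,515,390,.015,.04,"short")
box(140,190,320,405,.006,.02,"board")
box(140,190,320,405,.03,.06,"frame+stop")
box(395,140,440,195,.02,.2,"tumbler")
for u,v in[(412,274),(392,378),(187,338),(277,318),(314,367),(178,399),(182,290),(268,270),(186,245),(213,237),(240,231)]:
    print((u,v),np.round(pt(c,d,u/1.5625,v/1.5625),4))
E
python3 m.py
```

```text
rail 637 c 500.506103515625 -117.55271911621094 wh 25.936250686645508 190.29977416992188 a 76.87208557128906 z 0.024185356042969453 [[405.0, -109.0], [590.0, -152.0], [596.0, -127.0], [411.0, -83.0]]
short 427 c 456.6103515625 -281.38275146484375 wh 119.41322326660156 26.466955184936523 a 1.8798969984054565 z 0.024159406696359742 [[397.0, -270.0], [397.0, -297.0], [517.0, -293.0], [516.0, -266.0]]
board 6942 c 578.6190185546875 212.53195190429688 wh 365.3418884277344 278.8560791015625 a 11.641182899475098 z 0.011212451806402624 [[372.0, 312.0], [428.0, 39.0], [786.0, 113.0], [729.0, 386.0]]
frame+stop 2533 c 608.8050537109375 200.51071166992188 wh 220.63363647460938 222.1691436767578 a 12.158549308776855 z 0.03706813348056559 [[478.0, 286.0], [524.0, 69.0], [740.0, 115.0], [693.0, 332.0]]
tumbler 464 c 773.2990112304688 -147.39068603515625 wh 70.2135009765625 70.00436401367188 a 0.010350009426474571 z 0.06380849531789479 [[738.0, -112.0], [738.0, -182.0], [808.0, -182.0], [808.0, -112.0]]
(412, 274) [ 0.5911 -0.1388  0.0222]
(392, 378) [ 0.4065 -0.0989 -0.0023]
(187, 338) [0.4846 0.2582 0.033 ]
(277, 318) [0.5178 0.104  0.0166]
(314, 367) [0.4293 0.0401 0.0063]
(178, 399) [0.3782 0.2812 0.0085]
(182, 290) [0.5691 0.2671 0.0358]
(268, 270) [0.6017 0.1162 0.0348]
(186, 245) [0.6487 0.2599 0.0391]
(213, 237) [0.6631 0.2137 0.0348]
(240, 231) [0.6718 0.1646 0.0398]
```

```bash
cat > f.py <<'E'
from h import *
def fit(name,mask_extra=None):
    z=np.load(name+".npz");c=dict(intrinsics=z["K"],cam_to_world=z["T"]);P=cloud(c,z["d"])
    hsv=cv2.cvtColor(z["p"],cv2.COLOR_RGB2HSV)
    m=(P[...,2]>.032)&(P[...,2]<.045)&(P[...,1]>.06)&(P[...,0]<.75)&(P[...,0]>.4)&(hsv[...,2]<225)&(hsv[...,1]>130)
    return m,P,hsv,z
if __name__=="__main__":
    m,P,hsv,z=fit("top")
    Q=P[m];print(len(Q),np.median(Q[:,2]))
    r=cv2.minAreaRect((Q[:,:2]*1000).astype(np.float32));print(r)
    a=np.radians(12.);# project; refine angle by outer side edges
    for deg in np.arange(10.5,14,.5):
        a=np.radians(deg);e=np.array([np.cos(a),np.sin(a)]);n=np.array([-e[1],e[0]])
        X=Q[:,:2]@e*1000;Y=Q[:,:2]@n*1000
        h=[np.sort(Y)[[3,20,-21,-4]],np.sort(X[Y>np.median(Y)])[[3,10]],np.sort(X[Y<np.median(Y)])[[3,10]],np.sort(X)[[-10,-3]]]
        print(deg,[np.round(q,1).tolist() for q in h])
    o=z["p"].copy();o[m]=[255,0,0]
    v=np.hstack([z["p"][110:270,80:215],o[110:270,80:215]])[...,::-1]
    cv2.imwrite("pics/frame.png",cv2.resize(v,None,fx=2.9,fy=2.9,interpolation=cv2.INTER_CUBIC))
E
python3 f.py
```

```text
1669 0.03630138191595211
((609.464599609375, 201.2635498046875), (220.7683563232422, 203.52993774414062), 11.633627891540527)
10.5 [[-11.8, -5.6, 182.1, 184.7], [524.4, 526.9], [528.1, 530.0], [744.1, 746.5]]
11.0 [[-18.1, -11.0, 176.5, 178.6], [525.8, 528.4], [528.0, 530.0], [744.5, 746.8]]
11.5 [[-24.4, -16.0, 170.9, 172.5], [527.2, 529.9], [527.9, 530.0], [745.8, 747.1]]
12.0 [[-30.7, -21.3, 165.5, 166.7], [528.6, 531.4], [527.8, 529.9], [746.2, 747.2]]
12.5 [[-37.1, -27.1, 160.0, 161.7], [529.9, 532.8], [527.6, 529.8], [747.0, 747.6]]
13.0 [[-43.4, -32.6, 154.7, 156.6], [531.2, 534.1], [527.4, 529.7], [746.8, 748.1]]
13.5 [[-49.7, -38.6, 149.8, 151.6], [532.5, 535.4], [527.3, 529.5], [746.6, 748.7]]
```

View pics/frame.png

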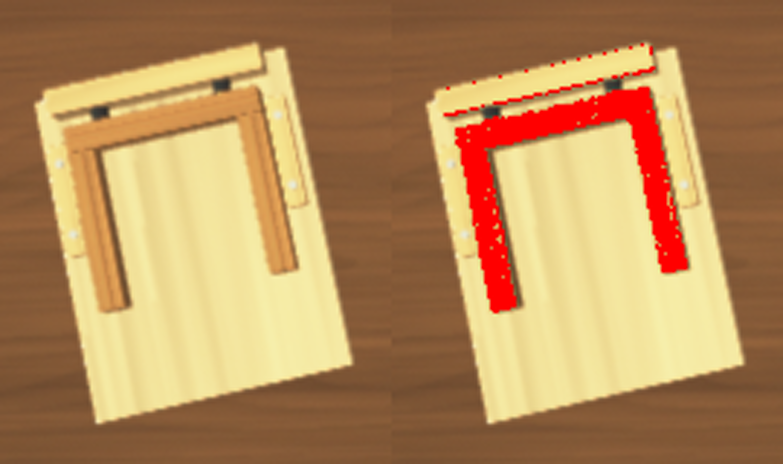

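Run:
```python
from h import *
# shift from start to above rail, in tool axes & units
o=bot.get_obs();Rt=R.from_euler("xyz",o["tool_rot"],degrees=True)
for tgt in([.5005,-.1176,.12],):
    print(Rt.inv().apply(np.array(tgt)-o["tool_pos"])/.3)
G=R.from_euler("xyz",[180,0,166.9],degrees=True);print((Rt.inv()*G).as_rotvec()/np.pi)
```

```text
[-1.38514264  1.23911112  0.36984642]
[ 4.54747269e-04 -1.92700287e-04  1.99672740e-01]
```

The red mask covers the frame's U, plus a few stray pixels on the stop's edge that I need to drop. I'll refit and start moving.

```bash
python3 -m handwheel '[{"dx":-0.1,"dy":0.09,"wz":0.02},{"dx":-0.25,"dy":0.22,"wz":0.05},{"dx":-0.4,"dy":0.35,"wz":0.09,"dz":0.05},{"dx":-0.55,"dy":0.49,"wz":0.13,"dz":0.1},{"dx":-0.7,"dy":0.62,"wz":0.17,"dz":0.15},{"dx":-0.85,"dy":0.76,"wz":0.2,"dz":0.2},{"dx":-0.95,"dy":0.85,"wz":0.2,"dz":0.22},{"dx":-1,"dy":0.9,"wz":0.2,"dz":0.22}]' 1 60
python3 - <<'E'
from f import *
m,P,hsv,z=fit("top")
mm=cv2.morphologyEx(m.astype(np.uint8),cv2.MORPH_OPEN,np.ones((3,3)))
n,l,s,_=cv2.connectedComponentsWithStats(mm);i=1+np.argmax(s[1:,4]);m=l==i
Q=P[m];r=cv2.minAreaRect((Q[:,:2]*1000).astype(np.float32));print(r,len(Q))
print(np.round(cv2.boxPoints(r),1).tolist())
# side edges per row-slices
a=np.radians(12);e=np.array([np.cos(a),np.sin(a)]);nn=np.array([-e[1],e[0]])
X=Q[:,:2]@e*1000;Y=Q[:,:2]@nn*1000
c=[];
for x in range(535,700,6):
    k=(X>x)&(X<x+6)
    if k.sum()>5:c.append((x+3,Y[k].min(),Y[k].max()))
c=np.array(c)
for j in(1,2):print("edge",np.polyfit(c[:,0]-530,c[:,j],1))
for k in(Y>120,Y<30):print("end",np.sort(X[k])[[0,3,8,15]], Y[k].min(),Y[k].max())
from h import *
o=bot.get_obs();Rt=R.from_euler("xyz",o["tool_rot"],degrees=True);print(o["tool_pos"],o["tool_rot"])
print(Rt.inv().apply(np.array([.5005,-.1176,.12])-o["tool_pos"])/.3)
E
```

```text
((590.8642578125, 199.51773071289062), (183.573974609375, 188.73841857910156), 11.614810943603516) 1507
[[482.0, 273.5], [520.0, 88.5999984741211], [699.7999877929688, 125.5999984741211], [661.7999877929688, 310.3999938964844]]
edge [ -0.01925391 -18.10448268]
edge [-8.75823998e-03  1.66079214e+02]
end [528.3360176  529.7566909  531.3561121  532.85693415] 120.5272962531922 166.8560469743066
end [527.0998025  527.80854749 529.46894239 531.8676715 ] -22.204123847010532 29.86565021088644
[ 0.26191916 -0.62163731  0.23044379] [ 1.79912882e+02 -7.61321006e-03 -1.57158894e+02]
[-1.38514264  1.23911112  0.36984642]invalid input at $[0]: expected keys dx, dy, dz, wx, wy, wz
```

```bash
python3 -m handwheel '[{"dx":-0.1,"dy":0.09,"dz":0,"wx":0,"wy":0,"wz":0.02},{"dx":-0.25,"dy":0.22,"dz":0,"wx":0,"wy":0,"wz":0.05},{"dx":-0.4,"dy":0.35,"dz":0.05,"wx":0,"wy":0,"wz":0.09},{"dx":-0.55,"dy":0.49,"dz":0.1,"wx":0,"wy":0,"wz":0.13},{"dx":-0.7,"dy":0.62,"dz":0.15,"wx":0,"wy":0,"wz":0.17},{"dx":-0.85,"dy":0.76,"dz":0.2,"wx":0,"wy":0,"wz":0.2},{"dx":-0.95,"dy":0.85,"dz":0.22,"wx":0,"wy":0,"wz":0.2},{"dx":-1,"dy":0.9,"dz":0.22,"wx":0,"wy":0,"wz":0.2}]' 1 60
cat > go.py <<'E'
from h import *;import sys
a=[float(x) for x in sys.argv[1:]]
o=bot.get_obs();Rt=R.from_euler("xyz",o["tool_rot"],degrees=True);print(np.round(o["clock"],2),o["tool_pos"],o["tool_rot"],o["ft_force"],o["width"])
print("d",np.round(Rt.inv().apply(np.array(a[:3])-o["tool_pos"])/.3,4),"w",np.round((Rt.inv()*R.from_euler("xyz",[180,0,a[3]],degrees=True)).as_rotvec()/np.pi,4))
E
python3 go.py .5005 -.1176 .1 166.9
```

```text
clock: 1.1
tool_pos: [0.434, -0.2547, 0.1646]
tool_rot: [180.0, -0.1, 167.0]
ft_force: [0.5, -0.5, 0.7]
width: 0.0852
grip_force: 0.0
1.1 [ 0.43396802 -0.2546509   0.16462894] [ 1.79990534e+02 -7.00676770e-02  1.66962815e+02] [ 0.45193217 -0.48208776  0.73860734] 0.08518138108688218
d [-0.1133  0.4951  0.2154] w [ 0.0001 -0.0004  0.0003]
```

```bash
python3 -m handwheel '[{"dx":-0.02,"dy":0.08,"dz":0.03,"wx":0,"wy":0,"wz":0},{"dx":-0.05,"dy":0.22,"dz":0.1,"wx":0,"wy":0,"wz":0},{"dx":-0.09,"dy":0.38,"dz":0.16,"wx":0,"wy":0,"wz":0},{"dx":-0.11,"dy":0.47,"dz":0.2,"wx":0,"wy":0,"wz":0},{"dx":-0.113,"dy":0.495,"dz":0.215,"wx":0,"wy":0,"wz":0},{"dx":-0.113,"dy":0.495,"dz":0.215,"wx":0,"wy":0,"wz":0},{"dx":-0.113,"dy":0.495,"dz":0.215,"wx":0,"wy":0,"wz":0},{"dx":-0.113,"dy":0.495,"dz":0.215,"wx":0,"wy":0,"wz":0}]' 1 60
python3 - <<'E'
from h import *
c=eyes.calibration("wrist");p,d=eyes.camera("wrist");P=cloud(c,d)
cv2.imwrite("pics/w1.png",p[...,::-1])
m=(P[...,2]>.018)&(P[...,2]<.035)&(d>0)&(P[...,1]>-.2)
n,l,s,_=cv2.connectedComponentsWithStats(m.astype(np.uint8));
for i in range(1,n):
    if s[i,4]>300:
        Q=P[l==i];print(s[i],cv2.minAreaRect((Q[:,:2]*1000).astype(np.float32)),np.median(Q[:,2]))
E
python3 go.py .5005 -.1176 .004 166.9
```

```text
clock: 2.1
tool_pos: [0.5004, -0.1206, 0.1013]
tool_rot: [180.0, 0.0, 166.8]
ft_force: [1.1, 1.3, 0.1]
width: 0.0855
grip_force: 0.0
[ 239   67   37  230 7591] ((501.55804443359375, -119.05194091796875), (26.0401554107666, 188.65805053710938), 76.82585906982422) 0.02399797982808574
2.15 [ 0.50042414 -0.12048899  0.10124601] [1.79985001e+02 4.26187347e-02 1.66784381e+02] [ 0.65739598 -0.28375818  0.89422796] 0.08537499336213357
d [0.0022 0.0093 0.3242] w [ 0.0001  0.0002 -0.0006]
```

View pics/w1.png

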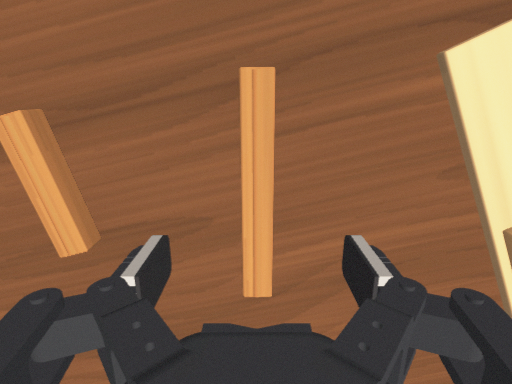

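The wrist view shows the rail running straight up between the fingers, from (258,67) to (258,297), and centred. I'll descend now.

```bash
python3 -m handwheel '[{"dx":0,"dy":0.005,"dz":0.05,"wx":0,"wy":0,"wz":0},{"dx":0,"dy":0.005,"dz":0.13,"wx":0,"wy":0,"wz":0},{"dx":0,"dy":0.005,"dz":0.2,"wx":0,"wy":0,"wz":0},{"dx":0,"dy":0.005,"dz":0.26,"wx":0,"wy":0,"wz":0},{"dx":0,"dy":0.005,"dz":0.3,"wx":0,"wy":0,"wz":0},{"dx":0,"dy":0.005,"dz":0.315,"wx":0,"wy":0,"wz":0},{"dx":0,"dy":0.005,"dz":0.315,"wx":0,"wy":0,"wz":0},{"dx":0,"dy":0.005,"dz":0.315,"wx":0,"wy":0,"wz":0}]' 1 60
python3 go.py .501 -.1185 .004 166.9
```

```text
clock: 3.15
tool_pos: [0.5013, -0.1183, 0.0068]
tool_rot: [180.0, 0.1, 166.9]
ft_force: [-0.2, -0.5, 0.4]
width: 0.0853
grip_force: 0.0
3.15 [ 0.50128807 -0.11832249  0.00683687] [1.79981107e+02 5.81028741e-02 1.66855110e+02] [-0.24478901 -0.52434542  0.42415699] 0.08527752472064504
d [ 0.0008 -0.0008  0.0095] w [ 0.0001  0.0003 -0.0002]
```

```bash
python3 -m handwheel '[{"dx":0,"dy":0,"dz":0.01,"wx":0,"wy":0,"wz":0},{"dx":0,"dy":0,"dz":0.01,"wx":0,"wy":0,"wz":0},{"dx":0,"dy":0,"dz":0.01,"wx":0,"wy":0,"wz":0},{"dx":0,"dy":0,"dz":0.01,"wx":0,"wy":0,"wz":0},{"dx":0,"dy":0,"dz":0.01,"wx":0,"wy":0,"wz":0},{"dx":0,"dy":0,"dz":0.01,"wx":0,"wy":0,"wz":0},{"dx":0,"dy":0,"dz":0.01,"wx":0,"wy":0,"wz":0},{"dx":0,"dy":0,"dz":0.01,"wx":0,"wy":0,"wz":0}]' -1 60
python3 -m handwheel '[{"dx":0,"dy":0,"dz":-0.03,"wx":0,"wy":0,"wz":0},{"dx":0,"dy":0,"dz":-0.08,"wx":0,"wy":0,"wz":0},{"dx":0,"dy":0,"dz":-0.13,"wx":0,"wy":0,"wz":0},{"dx":0,"dy":0,"dz":-0.18,"wx":0,"wy":0,"wz":0},{"dx":0,"dy":0,"dz":-0.22,"wx":0,"wy":0,"wz":0},{"dx":0,"dy":0,"dz":-0.25,"wx":0,"wy":0,"wz":0},{"dx":0,"dy":0,"dz":-0.25,"wx":0,"wy":0,"wz":0},{"dx":0,"dy":0,"dz":-0.25,"wx":0,"wy":0,"wz":0}]' - -
python3 go.py .47 .174 .08 -78.6
```

```text
clock: 4.15
tool_pos: [0.5011, -0.1183, 0.0036]
tool_rot: [180.0, 0.0, 166.9]
ft_force: [-0.9, 0.8, 5.5]
width: 0.0246
grip_force: 60.1
clock: 5.15
tool_pos: [0.5005, -0.1184, 0.0779]
tool_rot: [-180.0, -0.0, 166.8]
ft_force: [0.0, -0.2, -0.6]
width: 0.025
grip_force: 59.6
5.15 [ 0.50050629 -0.11835182  0.07792037] [-1.79993916e+02 -3.79110805e-02  1.66840137e+02] [ 0.02293656 -0.20907556 -0.55546348] 0.024986630048865956
d [ 0.3209  0.9258 -0.0068] w [ 2.000e-04 -2.000e-04 -6.364e-01]
```

```bash
python3 -m handwheel '[{"dx":0.03,"dy":0.1,"dz":0,"wx":0,"wy":0,"wz":-0.04},{"dx":0.08,"dy":0.22,"dz":0,"wx":0,"wy":0,"wz":-0.09},{"dx":0.12,"dy":0.36,"dz":0,"wx":0,"wy":0,"wz":-0.14},{"dx":0.17,"dy":0.5,"dz":0,"wx":0,"wy":0,"wz":-0.19},{"dx":0.22,"dy":0.64,"dz":0,"wx":0,"wy":0,"wz":-0.24},{"dx":0.26,"dy":0.76,"dz":0,"wx":0,"wy":0,"wz":-0.29},{"dx":0.29,"dy":0.86,"dz":0,"wx":0,"wy":0,"wz":-0.34},{"dx":0.32,"dy":0.92,"dz":0,"wx":0,"wy":0,"wz":-0.39}]' - -
python3 go.py .4638 .1734 .05 -78.5
```

```text
clock: 6.15
tool_pos: [0.4698, 0.1736, 0.0777]
tool_rot: [180.0, -0.1, -122.6]
ft_force: [0.1, -0.6, 0.8]
width: 0.0241
grip_force: 59.5
6.15 [0.46983889 0.17358109 0.07765501] [ 1.79986833e+02 -5.37077579e-02 -1.22592634e+02] [ 0.07223889 -0.59791571  0.81310675] 0.02410332333690864
d [0.0113 0.0166 0.0922] w [ 2.00e-04 -3.00e-04 -2.45e-01]
```

```bash
python3 -m handwheel '[{"dx":0,"dy":0,"dz":0.01,"wx":0,"wy":0,"wz":-0.04},{"dx":0,"dy":0.01,"dz":0.03,"wx":0,"wy":0,"wz":-0.09},{"dx":0.01,"dy":0.016,"dz":0.05,"wx":0,"wy":0,"wz":-0.14},{"dx":0.01,"dy":0.016,"dz":0.07,"wx":0,"wy":0,"wz":-0.19},{"dx":0.01,"dy":0.016,"dz":0.09,"wx":0,"wy":0,"wz":-0.23},{"dx":0.01,"dy":0.016,"dz":0.09,"wx":0,"wy":0,"wz":-0.245},{"dx":0.01,"dy":0.016,"dz":0.09,"wx":0,"wy":0,"wz":-0.245},{"dx":0.01,"dy":0.016,"dz":0.09,"wx":0,"wy":0,"wz":-0.245}]' - -
cat > look.py <<'E'
from h import *;import sys
n=sys.argv[1]
for cam in("top","side","wrist"):
    c=eyes.calibration(cam);p,d=eyes.camera(cam);np.savez("s_"+cam,p=p,d=d,K=c["intrinsics"],T=c["cam_to_world"])
a=[np.load(f"s_{k}.npz")["p"] for k in("top","side","wrist")]
t=cv2.resize(a[0][120:270,80:230],(400,400),interpolation=2);s=cv2.resize(a[1][80:210,100:270],(400,306),interpolation=2)
s=np.vstack([s,np.zeros((94,400,3),np.uint8)])
cv2.imwrite(f"pics/{n}.png",np.hstack([t,s])[...,::-1]);cv2.imwrite(f"pics/{n}w.png",a[2][...,::-1])
E
python3 look.py a; python3 go.py .4638 .1734 .05 -78.5
```

```text
clock: 7.15
tool_pos: [0.4644, 0.1722, 0.051]
tool_rot: [180.0, -0.0, -78.9]
ft_force: [0.1, 0.3, -0.8]
width: 0.0249
grip_force: 59.5
7.3 [0.46449355 0.17232807 0.05127302] [ 1.79998275e+02 -1.59438500e-03 -7.88826592e+01] [ 0.15617392 -0.59386489  0.12388775] 0.024980779812174298
d [-0.004   0.0016  0.0042] w [ 0.     -0.     -0.0021]
```

View pics/aw.png

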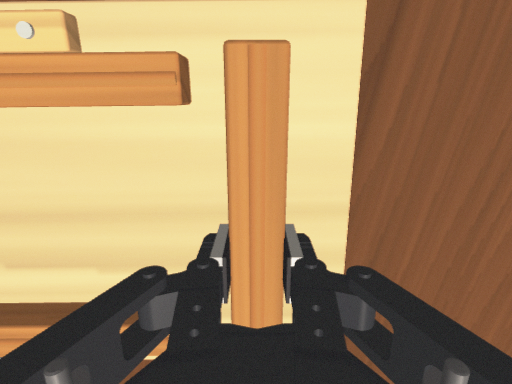

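The wrist view shows the rail upright in the grip, ending at (258,40). The far side bar ends at (187,78) and the near side bar is partly visible at lower left. I'll measure their relative positions in the tool frame.

```bash
cat > rel.py <<'E'
from h import *
z=np.load("s_wrist.npz");c=dict(intrinsics=z["K"],cam_to_world=z["T"]);d=z["d"];P=cloud(c,d)
hsv=cv2.cvtColor(z["p"],cv2.COLOR_RGB2HSV)
a=np.radians(11.5);e=np.array([np.cos(a),np.sin(a)]);n=np.array([-e[1],e[0]])
def rep(name,m):
    k,l,s,_=cv2.connectedComponentsWithStats(m.astype(np.uint8))
    for i in range(1,k):
        if s[i,4]>400:
            Q=P[l==i]*1000;X=Q[:,:2]@e;Y=Q[:,:2]@n
            print(name,s[i].tolist(),"z",np.round(np.median(Q[:,2]),1),"X",np.round(np.percentile(X,[.3,1,99,99.7]),1),"Y",np.round(np.percentile(Y,[.3,1,99,99.7]),1))
            for nm,A,B in(("edgeY",X,Y),("edgeX",Y,X)):
                lo=np.arange(A.min()+5,A.max()-5,5);E=[(t,B[(A>=t)&(A<t+5)].min(),B[(A>=t)&(A<t+5)].max()) for t in lo if ((A>=t)&(A<t+5)).sum()>10]
                E=np.array(E)
                if len(E)>3:print("  ",nm,"slope deg",[round(float(np.degrees(np.polyfit(E[:,0],E[:,j],1)[0])),2) for j in(1,2)],"med",np.round(np.median(E[:,1:],0),1))
br=(hsv[...,1]>150)&(hsv[...,2]<235)
rep("frame",(P[...,2]>.033)&(P[...,2]<.042)&(d>0)&br)
o=bot.get_obs();zt=o["tool_pos"][2]
rep("rail",(P[...,2]>zt+.014)&(P[...,2]<zt+.03)&(d>0)&br&(np.hypot(P[...,0]-o["tool_pos"][0],P[...,1]-o["tool_pos"][1])<.12))
print("tcp X,Y",o["tool_pos"][:2]@e*1000,o["tool_pos"][:2]@n*1000)
E
python3 rel.py
```

```text
frame [0, 52, 184, 55, 9513] z 36.0 X [528.5 529.  619.3 621.1] Y [-17.8 -17.6   7.1   7.3]
   edgeY slope deg [1.04, 0.25] med [-17.8   7.2]
   edgeX slope deg [0.62, 16.95] med [528.1 620.4]
frame [0, 322, 53, 35, 882] z 35.9 X [626.9 627.8 663.5 664.2] Y [145.1 145.3 168.8 169.8]
   edgeY slope deg [1.29, 37.36] med [145.1 159.1]
   edgeX slope deg [87.34, 15.36] med [644.8 662.2]
rail [224, 40, 66, 288, 16278] z 71.7 X [477.5 477.8 502.4 502.7] Y [-16.1 -15.4 112.1 113.6]
   edgeY slope deg [-1.11, -3.33] med [-16.4 115.1]
   edgeX slope deg [0.58, 0.32] med [477.7 502.7]
tcp X,Y 489.52539460543403 76.26341773682391
```

```bash
python3 -m handwheel '[{"dx":0.003,"dy":0,"dz":0.02,"wx":0,"wy":0,"wz":-0.002},{"dx":0.003,"dy":0,"dz":0.05,"wx":0,"wy":0,"wz":-0.002},{"dx":0.003,"dy":0,"dz":0.08,"wx":0,"wy":0,"wz":-0.002},{"dx":0.003,"dy":0,"dz":0.1,"wx":0,"wy":0,"wz":-0.002},{"dx":0.003,"dy":0,"dz":0.11,"wx":0,"wy":0,"wz":-0.002},{"dx":0.003,"dy":0,"dz":0.112,"wx":0,"wy":0,"wz":-0.002},{"dx":0.003,"dy":0,"dz":0.112,"wx":0,"wy":0,"wz":-0.002},{"dx":0.003,"dy":0,"dz":0.112,"wx":0,"wy":0,"wz":-0.002}]' - -
python3 look.py b; python3 rel.py; python3 go.py .4883 .1784 .016 -78.6
python3 - <<'E'
from h import *
z=np.load("top.npz");c=dict(intrinsics=z["K"],cam_to_world=z["T"]);P=cloud(c,z["d"])
hsv=cv2.cvtColor(z["p"],cv2.COLOR_RGB2HSV)
m=(hsv[...,2]>215)&(P[...,1]>0)&(P[...,2]>.003)&(P[...,2]<.02)&(P[...,0]>.3)
m=cv2.morphologyEx(m.astype(np.uint8),cv2.MORPH_OPEN,np.ones((3,3)))
k,l,s,_=cv2.connectedComponentsWithStats(m);m=l==1+np.argmax(s[1:,4])
Q=P[m]*1000;print(cv2.minAreaRect(Q[:,:2].astype(np.float32)))
a=np.radians(11.5);e=np.array([np.cos(a),np.sin(a)]);n=np.array([-e[1],e[0]]);X=Q[:,:2]@e;Y=Q[:,:2]@n
E=np.array([(t,Y[(X>=t)&(X<t+6)].min(),Y[(X>=t)&(X<t+6)].max()) for t in np.arange(X.min()+8,X.max()-60,6)])
F=np.array([(t,X[(Y>=t)&(Y<t+6)].min()) for t in np.arange(Y.min()+8,Y.max()-8,6)])
for A,B in((E[:,0],E[:,1]),(E[:,0],E[:,2]),(F[:,0],F[:,1])):
    q=np.polyfit(A-A.mean(),B,1);r=B-np.polyval(q,A-A.mean());g=abs(r)<2.5;q=np.polyfit(A[g]-A.mean(),B[g],1);print("edge",np.degrees(q[0]),q[1],g.mean(),r.std())
E
```

```text
clock: 8.3
tool_pos: [0.4648, 0.1716, 0.018]
tool_rot: [-180.0, 0.0, -78.5]
ft_force: [0.3, -0.2, -0.9]
width: 0.0248
grip_force: 59.5
frame [0, 40, 166, 69, 10909] z 36.0 X [528.4 528.8 592.5 594. ] Y [-17.9 -17.6   7.1   7.1]
   edgeY slope deg [0.04, 0.08] med [-18.1   7.1]
   edgeX slope deg [-0.29, 17.43] med [528. 594.]
frame [224, 40, 66, 288, 16319] z 38.4 X [478.1 478.3 502.8 503. ] Y [-16.9 -16.3 111.3 112.8]
   edgeY slope deg [-0.43, -0.94] med [-17.3 114. ]
   edgeX slope deg [0.14, -0.13] med [478.1 503. ]
rail [17, 40, 149, 68, 8478] z 36.0 X [528.3 528.7 584.  586. ] Y [-17.9 -17.6   7.1   7.1]
   edgeY slope deg [13.04, -0.1] med [-18.    7.1]
   edgeX slope deg [-0.29, 47.16] med [528. 582.]
rail [224, 40, 66, 288, 16319] z 38.4 X [478.1 478.3 502.8 503. ] Y [-16.9 -16.3 111.3 112.8]
   edgeY slope deg [-0.43, -0.94] med [-17.3 114. ]
   edgeX slope deg [0.14, -0.13] med [478.1 503. ]
tcp X,Y 489.58411743212355 75.40885318353047
8.45 [0.46472146 0.17150237 0.01788222] [-1.79984200e+02  1.01674014e-02 -7.84937044e+01] [ 0.07928333  0.41762273 -0.28100367] 0.024550669321880544
d [-0.0069 -0.0816  0.0063] w [-0.0001  0.0001  0.0006]
((558.8297119140625, 193.8270263671875), (318.0101623535156, 248.85008239746094), 11.694536209106445)
edge 0.2748841846042885 -44.95094049517924 1.0 0.6325999994682386
edge -17.427065574124935 179.7416140690112 0.16666666666666666 14.37243260313504
edge 0.0004276290458114994 428.28574123291185 1.0 0.7761848759857128
```

View pics/b.png

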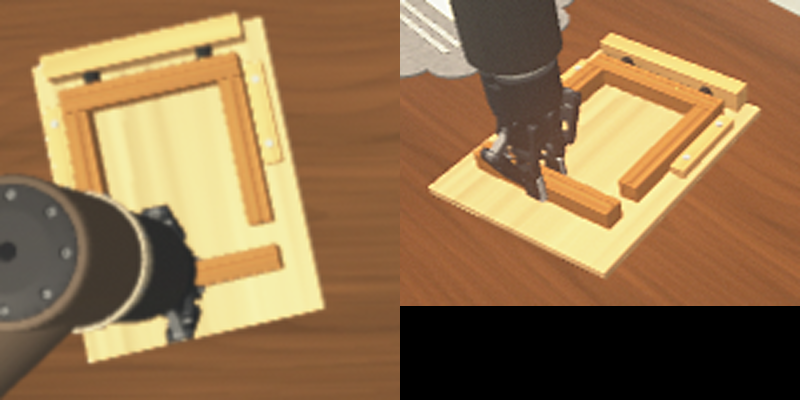

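Rail and frame are parallel within about 0.2°, with a 25 mm gap, the rail end about 0.7 mm short sideways and the bar about 1.4 mm above the board. I'll set it down and advance.

```bash
python3 -m handwheel '[{"dx":0.0025,"dy":0,"dz":0.003,"wx":0,"wy":0,"wz":0},{"dx":0.0025,"dy":-0.01,"dz":0.005,"wx":0,"wy":0,"wz":0},{"dx":0.0025,"dy":-0.025,"dz":0.005,"wx":0,"wy":0,"wz":0},{"dx":0.0025,"dy":-0.04,"dz":0.005,"wx":0,"wy":0,"wz":0},{"dx":0.0025,"dy":-0.055,"dz":0.005,"wx":0,"wy":0,"wz":0},{"dx":0.0025,"dy":-0.065,"dz":0.005,"wx":0,"wy":0,"wz":0},{"dx":0.0025,"dy":-0.073,"dz":0.005,"wx":0,"wy":0,"wz":0},{"dx":0.0025,"dy":-0.073,"dz":0.005,"wx":0,"wy":0,"wz":0}]' - -
python3 look.py c; python3 rel.py; python3 go.py .4883 .1784 .016 -78.5
```

```text
clock: 9.45
tool_pos: [0.4864, 0.1751, 0.0162]
tool_rot: [180.0, -0.0, -78.5]
ft_force: [-0.7, 0.5, -1.0]
width: 0.025
grip_force: 59.5
frame [224, 41, 66, 287, 16279] z 36.6 X [499.7 499.9 524.4 524.7] Y [-17.8 -17.1 110.4 111.9]
   edgeY slope deg [-0.02, -4.27] med [-18.1 113.4]
   edgeX slope deg [0.18, -0.07] med [499.7 524.6]
frame [0, 42, 218, 69, 14705] z 36.0 X [528.6 529.1 612.4 614.1] Y [-17.8 -17.7   7.    7.4]
   edgeY slope deg [-0.15, 0.3] med [-17.9   7.4]
   edgeX slope deg [-0.43, 16.1] med [528.2 613.6]
rail [224, 41, 66, 287, 16279] z 36.6 X [499.7 499.9 524.4 524.7] Y [-17.8 -17.1 110.4 111.9]
   edgeY slope deg [-0.02, -4.27] med [-18.1 113.4]
   edgeX slope deg [0.18, -0.07] med [499.7 524.6]
rail [14, 42, 204, 69, 12562] z 36.0 X [528.4 528.9 605.3 607.7] Y [-17.8 -17.6   7.1   7.4]
   edgeY slope deg [7.99, 0.34] med [-17.9   7.4]
   edgeX slope deg [-0.02, 44.72] med [528.2 604.5]
tcp X,Y 511.2487627510348 74.56794366403625
9.6 [0.48611884 0.17499758 0.01618498] [ 1.79991447e+02 -2.64299622e-03 -7.84920017e+01] [ 0.38005533 -0.46323611 -0.54575982] 0.02445956045547582
d [-0.0097 -0.0094  0.0006] w [ 0. -0.  0.]
```

```bash
python3 -m handwheel '[{"dx":0,"dy":0,"dz":0.002,"wx":0,"wy":0,"wz":0},{"dx":0,"dy":-0.003,"dz":0.002,"wx":0,"wy":0,"wz":0},{"dx":0,"dy":-0.006,"dz":0.002,"wx":0,"wy":0,"wz":0},{"dx":0,"dy":-0.009,"dz":0.002,"wx":0,"wy":0,"wz":0},{"dx":0,"dy":-0.012,"dz":0.002,"wx":0,"wy":0,"wz":0},{"dx":0,"dy":-0.015,"dz":0.002,"wx":0,"wy":0,"wz":0},{"dx":0,"dy":-0.018,"dz":0.002,"wx":0,"wy":0,"wz":0},{"dx":0,"dy":-0.018,"dz":0.002,"wx":0,"wy":0,"wz":0}]' - -
cat > ft.py <<'E'
from h import *
F=[];T=[]
for i in range(4):
    eyes.camera("side");o=bot.get_obs();F.append(o["ft_force"]);T.append(o["torque"])
F=np.mean(F,0);T=np.mean(T,0);a=np.radians(11.5);e=np.array([np.cos(a),np.sin(a)])
print("push",-F[:2]@e,"lat",F[:2]@[-e[1],e[0]],"Fz",F[2],"T",T,"X",o["tool_pos"][:2]@e*1000,"z",o["tool_pos"][2],o["tool_rot"][2])
E
python3 ft.py; python3 look.py d; python3 rel.py
```

```text
clock: 10.6
tool_pos: [0.4903, 0.1756, 0.0156]
tool_rot: [179.9, -0.0, -78.5]
ft_force: [-8.0, 1.0, 8.7]
width: 0.0248
grip_force: 60.9
push 8.500120487734252 lat 1.9212953031961602 Fz 9.370883117339854 T [0.19477657 3.07636154 0.19067277] X 515.4625552925802 z 0.015652573659452843 -78.4872352317954
frame [0, 41, 290, 287, 31480] z 36.1 X [504.  504.4 614.5 616.9] Y [-17.9 -17.5 108.3 111. ]
   edgeY slope deg [0.15, -57.74] med [-18.1   7.2]
   edgeX slope deg [-0.0, -39.31] med [503.9 528.9]
rail [12, 41, 278, 287, 29472] z 36.1 X [504.  504.4 607.1 610.8] Y [-17.9 -17.5 108.5 111.1]
   edgeY slope deg [5.07, -62.53] med [-18.    7.2]
   edgeX slope deg [-0.0, -35.26] med [503.9 528.9]
tcp X,Y 515.4428406366678 74.31765307344733
```

```bash
python3 -m handwheel '[{"dx":0,"dy":0,"dz":-0.001,"wx":0,"wy":0,"wz":0},{"dx":0,"dy":-0.001,"dz":-0.001,"wx":0,"wy":0,"wz":0},{"dx":0,"dy":-0.003,"dz":-0.001,"wx":0,"wy":0,"wz":0},{"dx":0,"dy":-0.005,"dz":-0.001,"wx":0,"wy":0,"wz":0},{"dx":0,"dy":-0.007,"dz":-0.001,"wx":0,"wy":0,"wz":0},{"dx":0,"dy":-0.009,"dz":-0.001,"wx":0,"wy":0,"wz":0},{"dx":0,"dy":-0.01,"dz":-0.001,"wx":0,"wy":0,"wz":0},{"dx":0,"dy":-0.01,"dz":-0.001,"wx":0,"wy":0,"wz":0}]' - -
python3 ft.py
```

```text
clock: 11.95
tool_pos: [0.4921, 0.1759, 0.0157]
tool_rot: [179.8, -0.1, -78.5]
ft_force: [-14.6, 1.5, 11.0]
width: 0.0249
grip_force: 61.2
push 13.00822350656366 lat 4.187222795689578 Fz 11.42073117857052 T [0.7437912  4.96049996 0.38533878] X 517.2020480026017 z 0.015671794630741608 -78.48637468848658
```

```bash
python3 -m handwheel '[{"dx":0,"dy":0,"dz":-0.001,"wx":0,"wy":0,"wz":0},{"dx":0,"dy":0,"dz":-0.0015,"wx":0,"wy":0,"wz":0},{"dx":0,"dy":0,"dz":-0.0015,"wx":0,"wy":0,"wz":0},{"dx":0,"dy":0,"dz":-0.0015,"wx":0,"wy":0,"wz":0},{"dx":0,"dy":0,"dz":-0.0015,"wx":0,"wy":0,"wz":0},{"dx":0,"dy":0,"dz":-0.0015,"wx":0,"wy":0,"wz":0},{"dx":0,"dy":0,"dz":-0.0015,"wx":0,"wy":0,"wz":0},{"dx":0,"dy":0,"dz":-0.0015,"wx":0,"wy":0,"wz":0}]' - -
python3 ft.py; python3 look.py e; python3 rel.py
```

```text
clock: 13.15
tool_pos: [0.4922, 0.1759, 0.0157]
tool_rot: [179.8, -0.1, -78.5]
ft_force: [-11.7, 2.8, 4.8]
width: 0.0246
grip_force: 60.2
push 10.010595401433164 lat 4.104134323405749 Fz 5.20187427476717 T [0.76041117 3.85899325 0.42116221] X 517.4068586195966 z 0.01569631650799803 -78.48643665355164
frame [0, 41, 289, 287, 31545] z 36.1 X [506.1 506.5 616.4 618.9] Y [-17.9 -17.5 108.1 110.8]
   edgeY slope deg [0.26, -57.68] med [-17.9   7.4]
   edgeX slope deg [-0.15, -39.35] med [505.9 530.8]
rail [11, 41, 278, 287, 29528] z 36.1 X [506.1 506.4 609.1 612.8] Y [-17.9 -17.5 108.3 110.9]
   edgeY slope deg [5.04, -62.43] med [-17.8   7.4]
   edgeX slope deg [-0.15, -35.34] med [505.9 531. ]
tcp X,Y 517.4232871990494 74.23823180041086
```

```bash
python3 -m handwheel '[{"dx":-0.0005,"dy":-0.001,"dz":0,"wx":0,"wy":0,"wz":-0.0005},{"dx":-0.001,"dy":-0.002,"dz":-0.0005,"wx":0,"wy":0,"wz":-0.001},{"dx":-0.001,"dy":-0.004,"dz":-0.001,"wx":0,"wy":0,"wz":-0.001},{"dx":-0.001,"dy":-0.006,"dz":-0.0015,"wx":0,"wy":0,"wz":-0.001},{"dx":-0.001,"dy":-0.007,"dz":-0.002,"wx":0,"wy":0,"wz":-0.001},{"dx":-0.001,"dy":-0.008,"dz":-0.002,"wx":0,"wy":0,"wz":-0.001},{"dx":-0.001,"dy":-0.008,"dz":-0.002,"wx":0,"wy":0,"wz":-0.001},{"dx":-0.001,"dy":-0.008,"dz":-0.002,"wx":0,"wy":0,"wz":-0.001}]' - -
python3 ft.py; python3 look.py f; python3 rel.py
```

```text
clock: 14.5
tool_pos: [0.4937, 0.1762, 0.0157]
tool_rot: [179.7, -0.1, -78.4]
ft_force: [-12.3, 2.3, 2.9]
width: 0.0244
grip_force: 60.0
push 11.219733884701606 lat 4.448673315286509 Fz 2.1922796295150917 T [0.81993565 4.25243038 0.2002917 ] X 518.8241007568132 z 0.01571704945362506 -78.36275670997283
frame [0, 41, 290, 287, 31552] z 36.1 X [507.5 507.9 618.  620.4] Y [-18.  -17.6 108.2 110.8]
   edgeY slope deg [0.21, -57.78] med [-18.    7.2]
   edgeX slope deg [-0.1, -39.37] med [507.4 532.4]
rail [11, 41, 279, 287, 29480] z 36.1 X [507.5 507.9 610.5 614.2] Y [-18.  -17.5 108.6 110.9]
   edgeY slope deg [5.18, -62.6] med [-18.    7.2]
   edgeX slope deg [-0.1, -35.34] med [507.4 532.4]
tcp X,Y 518.8395402773958 74.21066100807116
```

```bash
python3 -m handwheel '[{"dx":-0.001,"dy":0,"dz":0,"wx":0,"wy":0,"wz":-0.0005},{"dx":-0.001,"dy":0,"dz":0,"wx":0,"wy":0,"wz":-0.0005},{"dx":-0.001,"dy":0,"dz":0,"wx":0,"wy":0,"wz":-0.0005},{"dx":-0.001,"dy":0,"dz":0,"wx":0,"wy":0,"wz":-0.0005},{"dx":-0.001,"dy":0,"dz":0,"wx":0,"wy":0,"wz":-0.0005},{"dx":-0.001,"dy":0,"dz":0,"wx":0,"wy":0,"wz":-0.0005},{"dx":-0.001,"dy":0,"dz":0,"wx":0,"wy":0,"wz":-0.0005},{"dx":-0.001,"dy":0,"dz":0,"wx":0,"wy":0,"wz":-0.0005}]' - -
python3 ft.py; python3 look.py g; python3 rel.py | head -3
```

```text
clock: 15.85
tool_pos: [0.4936, 0.1761, 0.0157]
tool_rot: [179.7, -0.1, -78.3]
ft_force: [-10.8, 0.0, 1.7]
width: 0.0247
grip_force: 60.0
push 10.642933044978907 lat 2.2964652310958806 Fz 2.2344298685576565 T [0.23208471 3.88313273 0.06709204] X 518.8418075111363 z 0.015727364750873878 -78.29095658822547
frame [0, 41, 290, 287, 31621] z 36.1 X [507.6 507.9 617.9 620.4] Y [-17.9 -17.5 108.3 110.9]
   edgeY slope deg [0.38, -57.96] med [-18.    7.3]
   edgeX slope deg [-0.04, -39.47] med [507.4 532.4]
```

View pics/g.png

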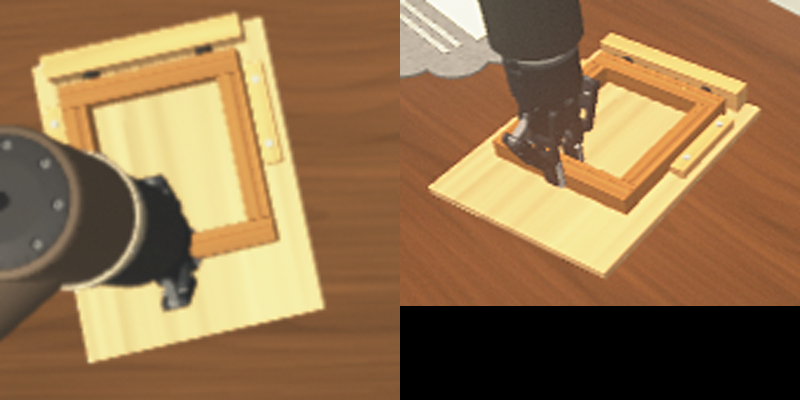

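View pics/gw.png

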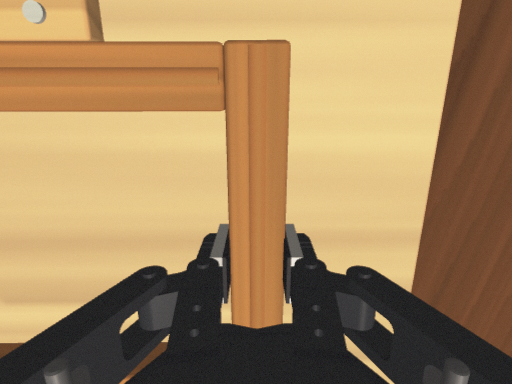

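The bar is flush with the visible side bar, with its end even and no gap at (224,75). The push is about 10 N and the yaw moment is near zero, so both ends are loaded. I'll hold it steady for 3 s.

```bash
python3 -m handwheel '[{"dx":0,"dy":0,"dz":0,"wx":0,"wy":0,"wz":0},{"dx":0,"dy":0,"dz":0,"wx":0,"wy":0,"wz":0},{"dx":0,"dy":0,"dz":0,"wx":0,"wy":0,"wz":0},{"dx":0,"dy":0,"dz":0,"wx":0,"wy":0,"wz":0},{"dx":0,"dy":0,"dz":0,"wx":0,"wy":0,"wz":0},{"dx":0,"dy":0,"dz":0,"wx":0,"wy":0,"wz":0},{"dx":0,"dy":0,"dz":0,"wx":0,"wy":0,"wz":0},{"dx":0,"dy":0,"dz":0,"wx":0,"wy":0,"wz":0}]' - -
python3 -m handwheel '[{"dx":0,"dy":0,"dz":0,"wx":0,"wy":0,"wz":0},{"dx":0,"dy":0,"dz":0,"wx":0,"wy":0,"wz":0},{"dx":0,"dy":0,"dz":0,"wx":0,"wy":0,"wz":0},{"dx":0,"dy":0,"dz":0,"wx":0,"wy":0,"wz":0},{"dx":0,"dy":0,"dz":0,"wx":0,"wy":0,"wz":0},{"dx":0,"dy":0,"dz":0,"wx":0,"wy":0,"wz":0},{"dx":0,"dy":0,"dz":0,"wx":0,"wy":0,"wz":0},{"dx":0,"dy":0,"dz":0,"wx":0,"wy":0,"wz":0}]' - -
python3 -m handwheel '[{"dx":0,"dy":0,"dz":0,"wx":0,"wy":0,"wz":0},{"dx":0,"dy":0,"dz":0,"wx":0,"wy":0,"wz":0},{"dx":0,"dy":0,"dz":0,"wx":0,"wy":0,"wz":0},{"dx":0,"dy":0,"dz":0,"wx":0,"wy":0,"wz":0},{"dx":0,"dy":0,"dz":0,"wx":0,"wy":0,"wz":0},{"dx":0,"dy":0,"dz":0,"wx":0,"wy":0,"wz":0},{"dx":0,"dy":0,"dz":0,"wx":0,"wy":0,"wz":0},{"dx":0,"dy":0,"dz":0,"wx":0,"wy":0,"wz":0}]' - -
python3 ft.py; python3 -c "
from workcell import bot;print(bot.close_job())"
```

```text
clock: 17.2
tool_pos: [0.4936, 0.1762, 0.0157]
tool_rot: [179.7, -0.1, -78.3]
ft_force: [-10.5, -0.0, 3.4]
width: 0.025
grip_force: 60.0
clock: 18.2
tool_pos: [0.4936, 0.1762, 0.0157]
tool_rot: [179.7, -0.1, -78.3]
ft_force: [-11.2, 0.5, 2.9]
width: 0.0247
grip_force: 60.0
clock: 19.2
tool_pos: [0.4936, 0.1762, 0.0157]
tool_rot: [179.7, -0.1, -78.3]
ft_force: [-10.7, 0.8, 2.1]
width: 0.0247
grip_force: 60.0
push 10.437284421456749 lat 2.9510949309485888 Fz 2.642774586863746 T [0.2743396  3.88389571 0.09870057] X 518.8581758116688 z 0.015748668875573434 -78.29075372006312
the job is handed in; nothing more can be done
None
```

I closed the frame with the longer bar, held it pressed against both open ends at about 10 N for over 3 s, and handed the job in at about 19 s with the arm still gripping and pushing. The gripper hid the second end from the cameras, so contact there is inferred from the near-zero twisting moment at the wrist.

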